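# Stand the slumped baking-mix cartons back up in their caddy

## Task

Two of the baking-mix cartons in the wooden caddy have slumped over against its low end. Push them back upright with your fingertips and push the row up snug against the caddy's tall end, so that the orange carton could go in later; all four must be left standing straight and closed up. Only push: pick nothing up, and leave the orange carton and everything else on the table where it is.

Things in the scene. Friction and masses are not known exactly. Their poses are not given: they have to be found in the camera images.
- caddy: open wooden caddy, fixed. Origin on the table top under its middle; x across, y along the row of cartons, z up. Inside 168 mm wide (x -84 to 84), 270 mm long (y -135 to 135), floor 10 mm above the table, walls 10 mm thick. Its +y end is tall, 125 mm above the table; the long sides are 40 mm high; the -y end is low
- caddy_scoop (a point): the low (-y) end of the caddy: the middle of the inner top edge of its finger scoop, 24 mm above the table; same axes as the caddy. The scoop is 90 mm wide; on both sides of it the low end is 72 mm high
- carton_yellow_mid (a point): yellow carton, 150 x 46 x 125 mm (its own x, y, z; z is up when it stands), about 0.35 kg, stiff cardboard; this point is its very centre, 62.5 mm above its underside. It stands upright in the row, flat against the caddy's tall +y end
- carton_green_mid (a point): green carton, 150 x 46 x 125 mm (its own x, y, z; z is up when it stands), about 0.35 kg, stiff cardboard; this point is its very centre, 62.5 mm above its underside. It stands upright in the row, flat against the yellow one
- carton_pink_mid (a point): pink carton, 150 x 46 x 125 mm (its own x, y, z; z is up when it stands), about 0.35 kg, stiff cardboard; this point is its very centre, 62.5 mm above its underside. Slumped: its top leans some 30 to 40 degrees towards the caddy's low -y end and it rests on the blue one; once it is stood up, a gap of some 20 to 45 mm is left between it and the green one
- carton_blue_mid (a point): blue carton, 150 x 46 x 125 mm (its own x, y, z; z is up when it stands), about 0.35 kg, stiff cardboard; this point is its very centre, 62.5 mm above its underside. Slumped like the pink one: it leans on the top edge of the low end and overhangs it. Standing upright, cartons slide when pushed near the foot and tip when pushed near the top
- carton_spare_mid (a point): orange carton lying flat on the table outside the caddy, 150 x 125 x 46 mm; this point is its centre, 23 mm above the table. It stays where it lies
- bowl: white mixing bowl, 250 mm across, 125 mm high, two steel beaters sticking out to 190 mm; origin under its middle
- mug: orange mug, 76 mm across, 95 mm high, handle at its +y; origin under its middle
- colour_pink: small pink bottle of food colour, 30 mm across, 82 mm high; origin under its middle
- colour_green: small green bottle of food colour, 30 mm across, 82 mm high; origin under its middle
Things that resemble listed ones, but are neither listed nor needed, are in the scene too. What is shaped like the part that bears carton_green_mid but black is not meant. What is shaped like the part that bears carton_blue_mid but black is not meant.

How it is judged:
By the outcome, as a careful person would: the job done as asked, in the order asked, and still so for the second after the job is handed in, with the robot touching nothing.
It also fails if it takes over 43 s, if anything falls off the work surface, if the arm or the gripper's body presses on something with over 40 N, if the wrist force passes 120 N, or if a joint passes its speed limit or range.

## Robot

A 6-joint arm with a two-finger parallel gripper is mounted at the origin on the work surface. World frame = base frame: x ahead of the robot, y to its left, z up, the work surface at z = 0. Lengths are in m, angles in rad, forces in N, time in s.
With the tool pointing down it reaches from about 0.3 to 0.825 m from the base axis. Payload 5.4 kg.
Tool frame: the origin (TCP) lies at the very end of the fingers, on their centre line; the grasp point (between the pads) lies 19 mm behind it; z points along the fingers, x is the direction in which the jaws open and shut, and the axes are right-handed (so a half turn about z gives the same grasp; the last joint's range is limited). The gripper opens to 92 mm and grips with 3 to 60 N. Pads are 20 mm wide; open, the fingers measure 128 mm over their backs; the gripper's body (75 mm by 189 mm) begins 69 mm behind the grasp point.
Start: joints at [-1.351, 0.158, 1.597, -0, 1.386, -0.21], TCP at [0.24, -0.523, 0.188] pointing down, gripper open.
Joint ranges: [-2.91, 2.91], [-0.94, 2.29], [0.18, 2.7], [-1.29, 4.43], [0.17, 2.64], [-3, 3]. Speed limits (rad/s): [2.57, 2.57, 3.14, 3.14, 3.14, 3.14].

## Interface

Orientations are given as a rotation vector (axis times angle).
In Python, from workcell import bot gives the robot as it stands. Calls block until the motion is done:
- bot.goto(position, orientation): joint-space move of the TCP to a pose.
- bot.line_to(position, rot=None, max_speed=0.15): straight line of the TCP; rot=None keeps the orientation; max_speed is the mean speed in m/s.
- bot.set_joints(angles): joint-space move.
- bot.set_gripper(opening, newtons=None): opening from 0.0 (shut) to 1.0 (fully open); newtons is the grip in N (None keeps the last); returns when the fingers have stopped.
- bot.hold(seconds).
- bot.inverse_kinematics(position, orientation): joint angles nearest the present ones, or None.
- bot.read_camera(name): name is "side" or "top" or "wrist"; returns a dict with "pixels" (480x640x3 uint8, blue, green, red), "fx", "fy", "cx", "cy" (pixels), "R" (3x3) and "t" (3): a world point X has camera coordinates R X + t. Camera axes: x right, y down, z forward; pixel columns grow to the right and rows downward; lengths in m; the calibration is good to about 2 mm. The wrist camera is an equidistant fisheye: a pixel r from the principal point sees the ray r / f radians off the axis. A picture is of the moment at which its call begins. There is no depth.
A pose or a line that the arm cannot do raises bot.MotionError and nothing moves.
- bot.job_done(): hands the job in, once; it reports no verdict.
Readings, each from a call of its own:
- bot.current_clock(): time.
- bot.current_joints(): joint angles.
- bot.current_joint_vel(): joint speeds.
- bot.current_effort(): joint torques, N m.
- bot.current_ee_pos(): TCP position.
- bot.current_tool_rot(): TCP orientation.
- bot.current_contact_force(): force on the tool from outside, world axes, zero at the start.
- bot.current_ft_torque(): the same for the moment, N m.
- bot.current_opening(): opening from 0.0 (shut) to 1.0 (fully open).
Only numpy, scipy, OpenCV 4.12 (cv2) and the standard library are available. Lean on these libraries where they do the work, as an engineer would, in place of code of your own. Each camera call takes 0.05 s, during which the arm holds its last target.

## Working session

There is one attempt and no reset: what is moved stays moved. The work goes in short steps, each a Python script; the robot and the scene stay as the last script left them, time stands still between calls to the robot, and variables do not carry over. Pictures are saved under pics/ and viewed, and the job is handed in when it is done.

```bash
ls; mkdir -p pics
python3 - <<'E'
from workcell import bot
import cv2,numpy as np
for n in ["side","top","wrist"]:
    d=bot.read_camera(n); cv2.imwrite(f"pics/{n}0.png",d["pixels"])
    print(n,d["fx"],d["fy"],d["cx"],d["cy"],np.round(d["R"],3).tolist(),np.round(d["t"],3).tolist(), np.round(-np.array(d["R"]).T@np.array(d["t"]),3))
print(bot.current_clock(),bot.current_tool_rot())
E
```

```text
pics
side 502.2345865702169 502.2345865702169 319.43385412971173 237.82828137823643 [[0.991, 0.133, -0.013], [0.078, -0.653, -0.753], [-0.108, 0.745, -0.658]] [-0.511, 0.003, 1.349] [ 0.652 -0.936  0.883]
top 529.7546153871504 529.7546153871504 316.9174461350332 240.93889863103232 [[0.025, -1.0, -0.015], [-0.98, -0.021, -0.198], [0.197, 0.02, -0.98]] [-0.031, 0.51, 1.183] [ 0.267 -0.043  1.26 ]
wrist 371.64829954431775 371.64829954431775 323.17811062438636 235.3329072493775 [[0.417, -0.909, -0.001], [-0.878, -0.403, 0.259], [-0.236, -0.107, -0.966]] [-0.573, -0.029, 0.39] [ 0.306 -0.491  0.383]
0.15 [-2.64322193e+00  1.69606789e+00  1.66592318e-03]
```

View pics/side0.png

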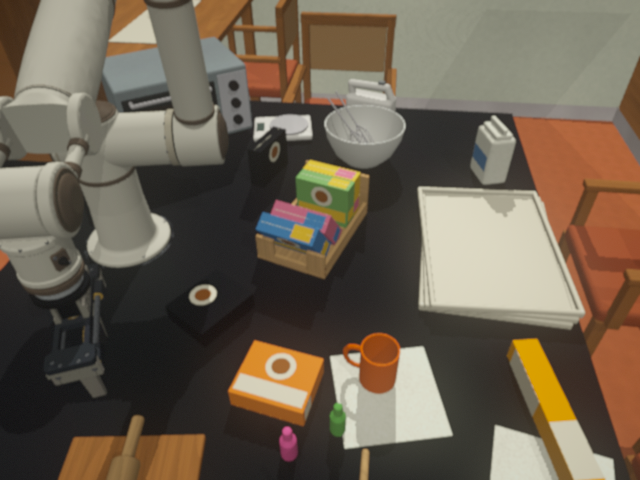

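View pics/top0.png

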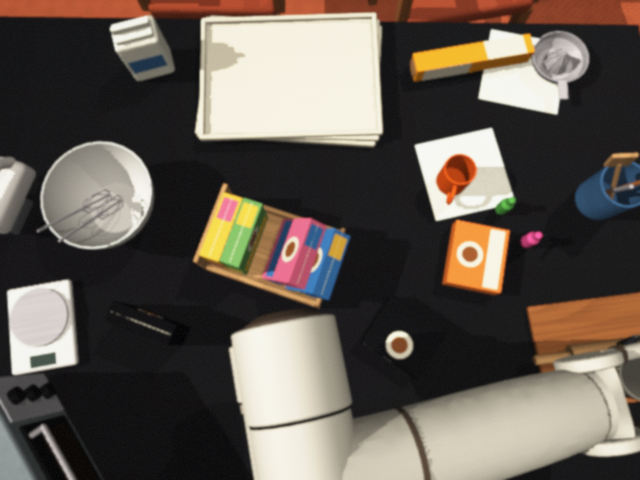

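View pics/wrist0.png

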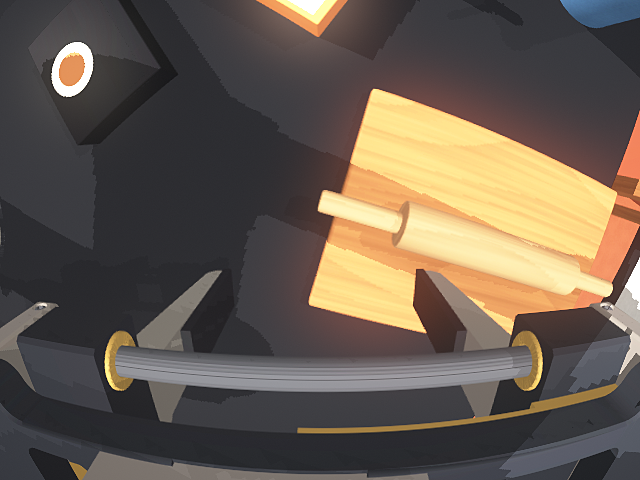

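The side view shows the caddy at about (315,220), with green and yellow standing at its far right and blue and pink slumped at its near left. In the top view the caddy runs from (215,225) at the tall end to (335,275) at the low end. The black look-alikes are at (268,155) and (210,300) in side, (148,322) and (398,345) in top; both are outside the caddy. I'll take a close crop to confirm.

Run:
```python
import cv2,numpy as np
t=cv2.imread("pics/top0.png")[170:320,180:370]; s=cv2.imread("pics/side0.png")[145:285,240:385]
cv2.imwrite("pics/tc.png",cv2.resize(t,None,fx=4,fy=4,interpolation=2)); cv2.imwrite("pics/sc.png",cv2.resize(s,None,fx=4,fy=4,interpolation=2))
```

```text
(no output)
```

View pics/tc.png

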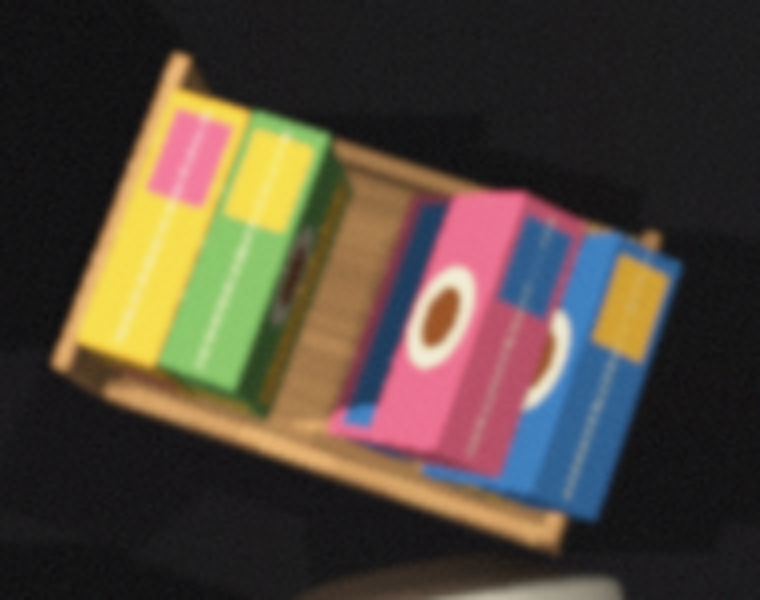

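View pics/sc.png

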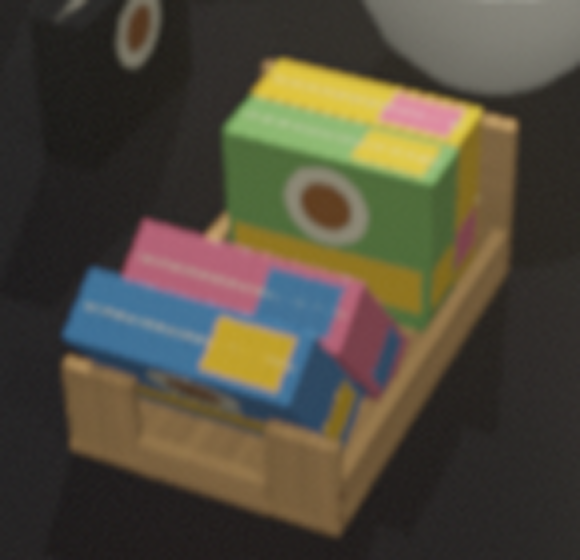

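The crop confirms the choice: yellow and green stand at the tall end, pink leans on blue, and blue overhangs the low end. Next I'll get the caddy frame from corners at known heights.

```bash
cat > h.py <<'E'
import cv2,numpy as np
from workcell import bot
def cam(n):
    d=bot.read_camera(n); return d
def ray(d,u,v):
    c=np.array([(u-d["cx"])/d["fx"],(v-d["cy"])/d["fy"],1.]); R=np.array(d["R"]);t=np.array(d["t"])
    return -R.T@t, R.T@c
def onz(d,u,v,z):
    o,r=ray(d,u,v); return o+r*(z-o[2])/r[2]
E
python3 - <<'E'
from h import *
T=cam("top");S=cam("side")
tc=lambda p:(p[0]/4-.375+180,p[1]/4-.375+170)
sc=lambda p:(p[0]/4-.375+240,p[1]/4-.375+145)
for n,d,f,L in [("top",T,tc,[("YTL",172,92,.135),("GTR",330,132,.135),("GBR",235,388,.135),("YBL",78,345,.135),("tallouter+",180,53,.125),("tallouter-",55,368,.125),("low+",658,235,.072),("low-",556,550,.072),("bluetop outer+",683,265,.11),("bluetop outer-",600,520,.11)]),
 ("side",S,sc,[("YTL",280,58,.135),("Ytr",482,108,.135),("Gfront l",225,130,.135),("Gfront r",432,183,.135),("tall out r",517,122,.125),("low out r",340,438,.072),("low out l",65,360,.072),("blue front l",65,335,.11),("blue front r",292,403,.11)])]:
    for a,u,v,z in L: print(n,a,np.round(onz(d,*f((u,v)),z),4))
E
```

```text
top YTL [0.5982 0.1906 0.135 ]
top GTR [0.5771 0.102  0.135 ]
top GBR [0.4336 0.1468 0.135 ]
top YBL [0.4552 0.2331 0.135 ]
top tallouter+ [0.6239 0.1896 0.125 ]
top tallouter- [0.4439 0.2472 0.125 ]
top low+ [ 0.5371 -0.0813  0.072 ]
top low- [ 0.3557 -0.027   0.072 ]
top bluetop outer+ [ 0.5117 -0.0942  0.11  ]
top bluetop outer- [ 0.3696 -0.051   0.11  ]
side YTL [0.4585 0.2355 0.135 ]
side Ytr [0.6012 0.1898 0.135 ]
side Gfront l [0.4355 0.1447 0.135 ]
side Gfront r [0.576  0.1013 0.135 ]
side tall out r [0.6249 0.1908 0.125 ]
side low out r [ 0.5389 -0.0736  0.072 ]
side low out l [ 0.3609 -0.0238  0.072 ]
side blue front l [ 0.3693 -0.044   0.11  ]
side blue front r [ 0.5131 -0.0881  0.11  ]
```

```bash
cat >> h.py <<'E'
from scipy.spatial.transform import Rotation as Ro
C=np.array([.492,.083]); A=np.radians(-17.2)
X=np.array([np.cos(A),np.sin(A),0]);Y=np.array([-np.sin(A),np.cos(A),0])
def P(x,y,z): return list(np.array([C[0],C[1],0])+X*x+Y*y+[0,0,z])
def rot(deg,s=1):
    t=np.radians(deg); z=Y*np.sin(t)-np.array([0,0,1])*np.cos(t)
    x=X*s; y=np.cross(z,x); return list(Ro.from_matrix(np.c_[x,y,z]).as_rotvec())
def loc(p): d=np.array(p)-[C[0],C[1],0]; return np.array([d@X,d@Y,p[2]])
def loff(): f=np.array(bot.current_contact_force()); return np.round([f@X,f@Y,f[2]],1)
def snap(tag,crop=True):
    for n,(a,b,c,d) in dict(top=(160,330,170,370),side=(130,290,230,390)).items():
        i=bot.read_camera(n)["pixels"]; cv2.imwrite(f"pics/{n}_{tag}.png",cv2.resize(i[a:b,c:d],None,fx=4 if n=="side" else 3,fy=4 if n=="side" else 3,interpolation=2)[:600,:800])
E
python3 - <<'E'
from h import *
for s in (1,-1):
  for tilt in (20,30,35,40):
    print(s,tilt,[None if (q:=bot.inverse_kinematics(P(0,y,z),rot(tilt,s))) is None else np.round(q,2).tolist() for y,z in [(-.22,.15),(-.21,.095),(-.08,.095),(-.15,.08),(-.05,.035)]])
E
```

```text
1 20 [[-0.82, -0.09, 1.97, 0.3, 1.44, -0.58], [-0.8, -0.02, 2.03, 0.32, 1.32, -0.6], [-0.51, -0.06, 2.06, 0.36, 1.24, -0.35], [-0.67, -0.03, 2.07, 0.34, 1.25, -0.5], [-0.45, 0.06, 2.09, 0.39, 1.09, -0.35]]
1 30 [[-0.92, -0.01, 1.95, 0.42, 1.53, -0.71], [-0.9, 0.06, 2.0, 0.43, 1.41, -0.74], [-0.64, -0.01, 2.08, 0.51, 1.31, -0.53], [-0.79, 0.04, 2.06, 0.47, 1.34, -0.67], [-0.57, 0.1, 2.1, 0.55, 1.16, -0.56]]
1 35 [[-0.96, 0.03, 1.94, 0.47, 1.57, -0.76], [-0.95, 0.11, 1.99, 0.48, 1.46, -0.8], [-0.69, 0.02, 2.08, 0.57, 1.35, -0.61], [-0.84, 0.09, 2.05, 0.53, 1.38, -0.74], [-0.63, 0.14, 2.1, 0.62, 1.2, -0.65]]
1 40 [[-1.0, 0.09, 1.93, 0.51, 1.62, -0.81], [-0.99, 0.16, 1.97, 0.52, 1.51, -0.85], [-0.74, 0.07, 2.08, 0.63, 1.39, -0.69], [-0.88, 0.14, 2.03, 0.57, 1.43, -0.8], [-0.68, 0.18, 2.1, 0.68, 1.25, -0.74]]
-1 20 [[-0.82, -0.09, 1.97, 0.3, 1.44, 2.56], [-0.8, -0.02, 2.03, 0.32, 1.32, 2.54], [-0.51, -0.06, 2.06, 0.36, 1.24, 2.79], [-0.67, -0.03, 2.07, 0.34, 1.25, 2.64], [-0.45, 0.06, 2.09, 0.39, 1.09, 2.8]]
-1 30 [[-0.92, -0.01, 1.95, 0.42, 1.53, 2.44], [-0.9, 0.06, 2.0, 0.43, 1.41, 2.4], [-0.64, -0.01, 2.08, 0.51, 1.31, 2.61], [-0.79, 0.04, 2.06, 0.47, 1.34, 2.48], [-0.57, 0.1, 2.1, 0.55, 1.16, 2.59]]
-1 35 [[-0.96, 0.03, 1.94, 0.47, 1.57, 2.38], [-0.95, 0.11, 1.99, 0.48, 1.46, 2.34], [-0.69, 0.02, 2.08, 0.57, 1.35, 2.53], [-0.84, 0.09, 2.05, 0.53, 1.38, 2.41], [-0.63, 0.14, 2.1, 0.62, 1.2, 2.49]]
-1 40 [[-1.0, 0.09, 1.93, 0.51, 1.62, 2.33], [-0.99, 0.16, 1.97, 0.52, 1.51, 2.29], [-0.74, 0.07, 2.08, 0.63, 1.39, 2.45], [-0.88, 0.14, 2.03, 0.57, 1.43, 2.34], [-0.68, 0.18, 2.1, 0.68, 1.25, 2.41]]
```

Run:
```python
from h import *
print(loc(bot.current_ee_pos()))
bot.set_gripper(0.3)
bot.goto(P(0,-.215,.13),rot(35)); 
bot.line_to(P(0,-.205,.096)); print(loff(),bot.current_clock())
snap("a")
for y in (-.17,-.15,-.13):
    bot.line_to(P(0,y,.098),max_speed=.08); print(y,loff(),bot.current_clock())
snap("b")
```

```text
[-0.0621771  -0.65301396  0.18786016]
[ 0.5 -0.4  0.3] 3.225
-0.17 [0.6 0.9 0.6] 3.9167
-0.15 [-0.3 -0.5 -0.4] 4.3167
-0.13 [ -8.7 -16.3  26.9] 4.7167
```

View pics/side_a.png

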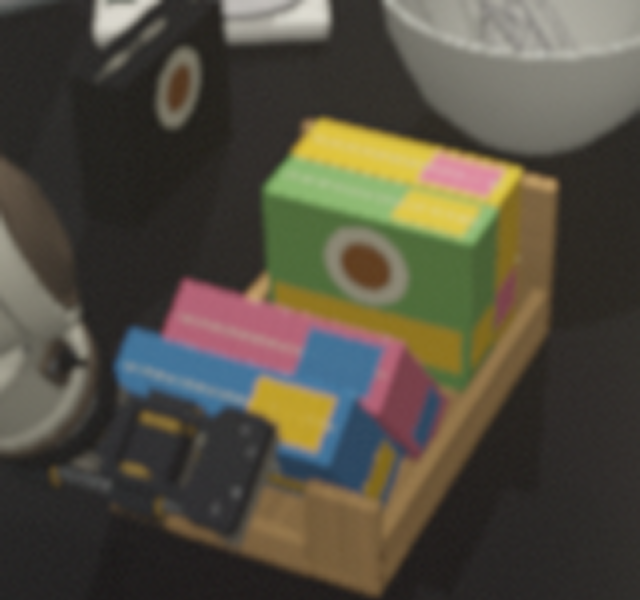

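View pics/side_b.png

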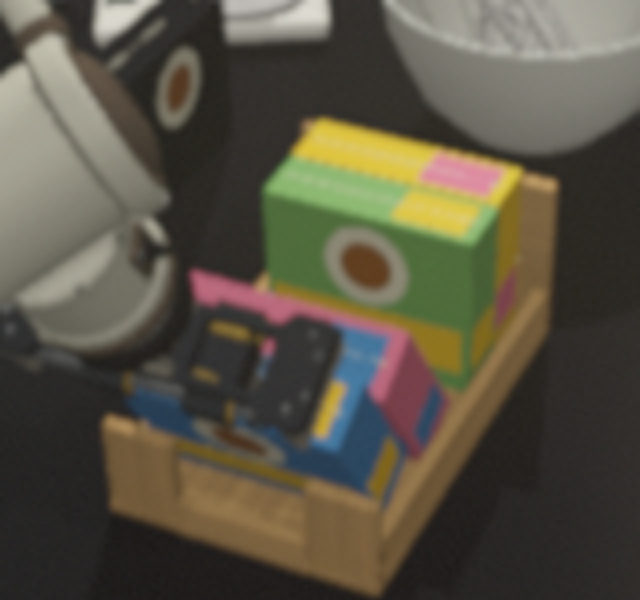

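View pics/top_b.png

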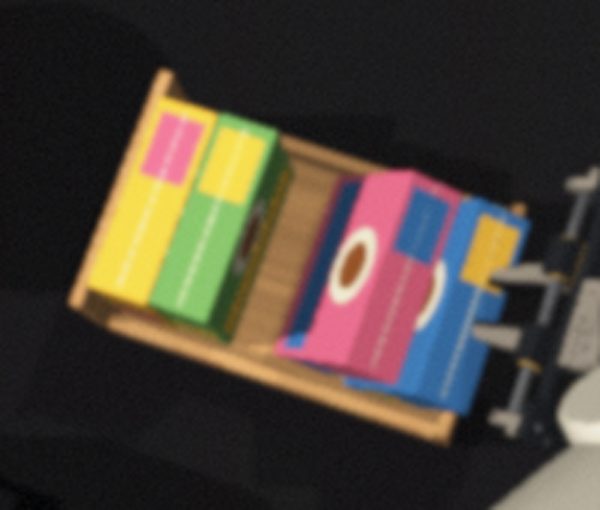

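The side crop shows the fingertips at about (240,420), and they look as if they are over blue's top face. The force is up and back, which fits that. I'll check before pushing on.

Run:
```python
from h import *
print(loc(bot.current_ee_pos()),loff(),bot.current_opening())
w=bot.read_camera("wrist"); cv2.imwrite("pics/w_b.png",w["pixels"])
for n in("top","side"):
    i=bot.read_camera(n)["pixels"]
    c=i[190:300,280:390] if n=="top" else i[190:290,240:350]
    cv2.imwrite(f"pics/{n}_b2.png",cv2.resize(c,None,fx=5,fy=5,interpolation=2))
```

```text
[ 0.00217218 -0.13240975  0.10196724] [ -9.1 -14.5  26.6] 0.3009985361501265
```

View pics/w_b.png

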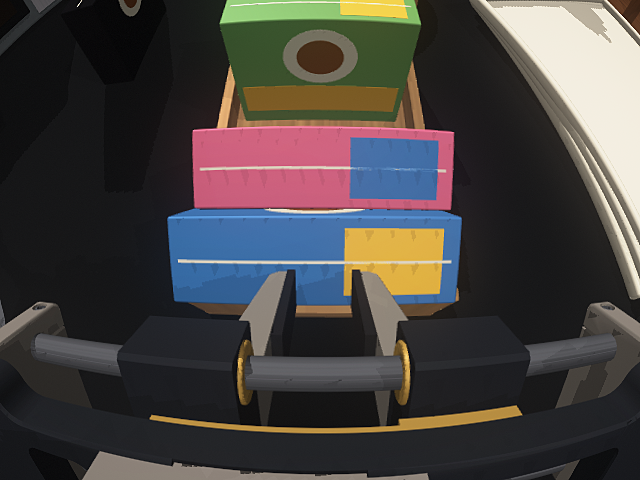

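View pics/side_b2.png

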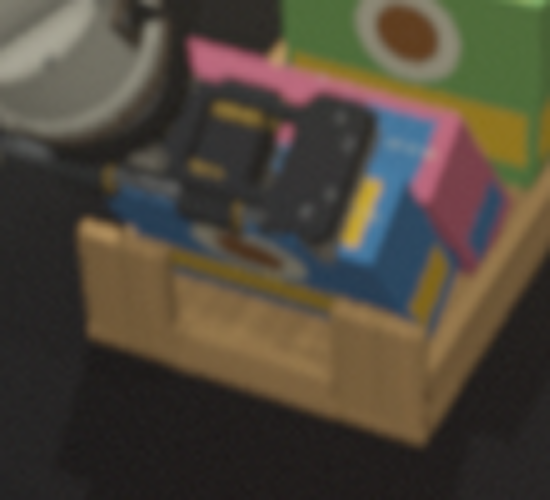

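View pics/top_b2.png

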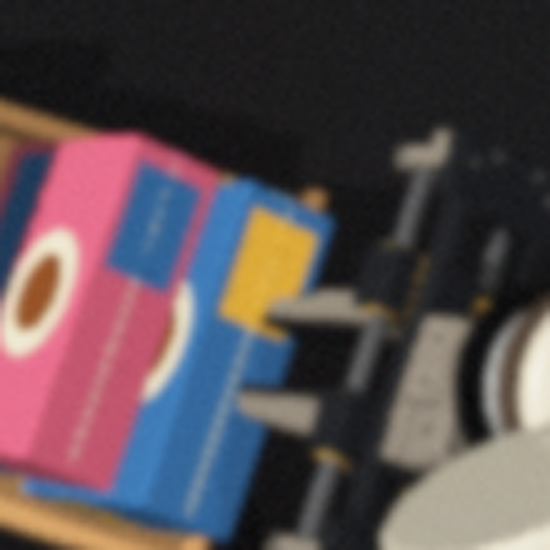

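The fingertips are sitting on blue's top face, at top crop (270,320) and (240,400). That means the edge is lower than I estimated, so the lean is about 45°. I'll back off and go in lower, in line with the scoop.

Run:
```python
from h import *
bot.line_to(P(0,-.15,.112)); bot.line_to(P(0,-.205,.095)); bot.line_to(P(0,-.205,.072)); print(loff())
for y in (-.165,-.15,-.14,-.13,-.12):
    bot.line_to(P(0,y,.074 if y<-.14 else .08),max_speed=.08); print(y,loff(),loc(bot.current_ee_pos()),bot.current_clock())
    if abs(loff()[1])>15 : break
w=bot.read_camera("wrist"); cv2.imwrite("pics/w_c.png",w["pixels"])
snap("c")
```

```text
[0.2 0.1 0.3]
-0.165 [-0.5 -0.1 -0.1] [ 2.99252843e-05 -1.64852792e-01  7.40876631e-02] 6.7667
-0.15 [ 0.6 -0.3 -0.9] [-0.00030045 -0.14964256  0.07378874] 7.1
-0.14 [ 0.5 -1.1 -0.6] [ 0.00018882 -0.13984293  0.08034025] 7.3917
-0.13 [-0.1  0.  -0.4] [-0.0003579  -0.12931895  0.07992013] 7.6667
-0.12 [-0.   0.2  1.1] [-0.00031243 -0.11949103  0.07990127] 7.9417
```

View pics/w_c.png

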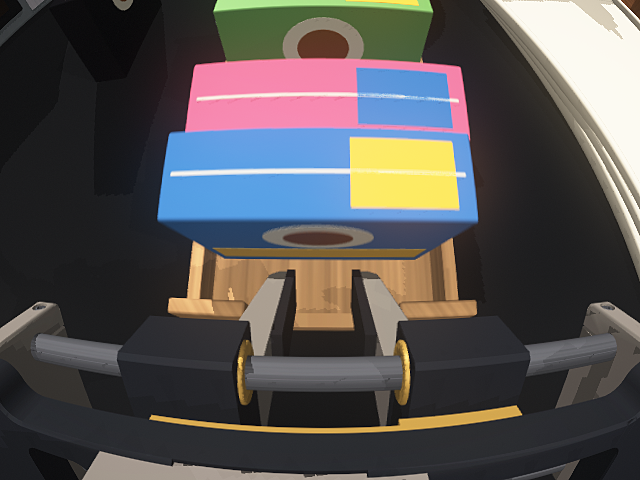

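View pics/side_c.png

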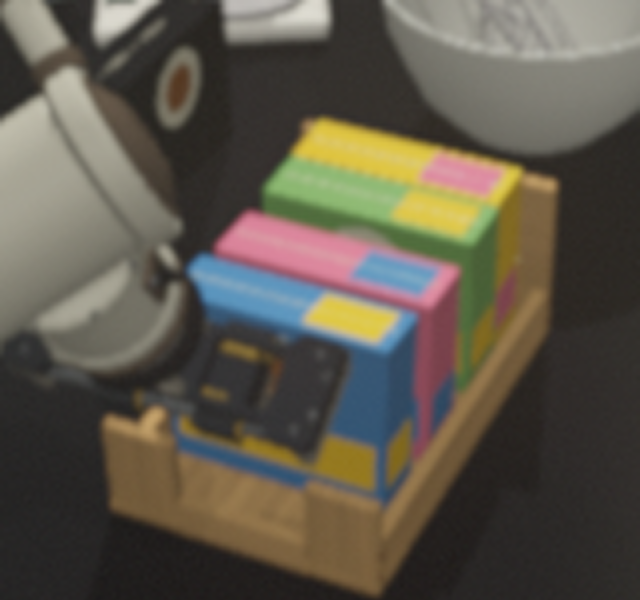

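Both cartons are rising; the side crop shows blue and pink nearly upright. I'll carry on a little higher.

Run:
```python
from h import *
for y,z in ((-.11,.09),(-.10,.092),(-.092,.092),(-.085,.092),(-.08,.092)):
    bot.line_to(P(0,y,z),max_speed=.06); print(y,loff(),bot.current_clock())
    if abs(loff()[1])>8 : break
w=bot.read_camera("wrist"); cv2.imwrite("pics/w_d.png",w["pixels"])
snap("d")
```

```text
-0.11 [ 0.6 -0.  -0.7] 8.475
-0.1 [1.1 0.4 0.1] 8.7917
-0.092 [ 0.2 -0.2 -0.6] 9.075
-0.085 [ 0.9 -1.5  0.1] 9.3417
-0.08 [0.8 0.3 0.4] 9.5917
```

View pics/w_d.png

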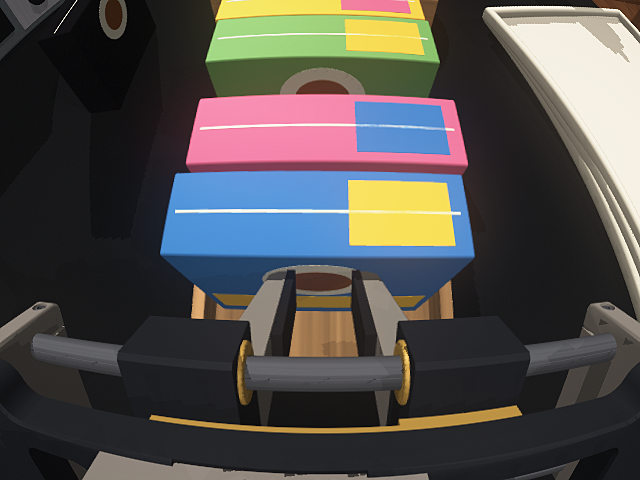

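View pics/side_d.png

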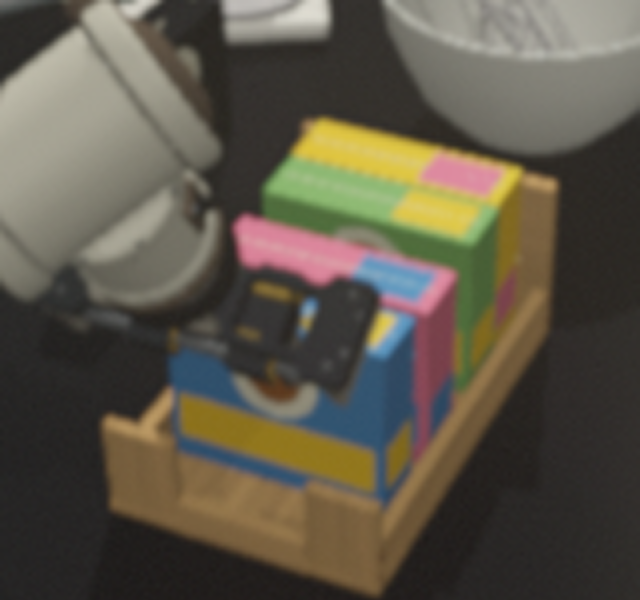

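View pics/top_d.png

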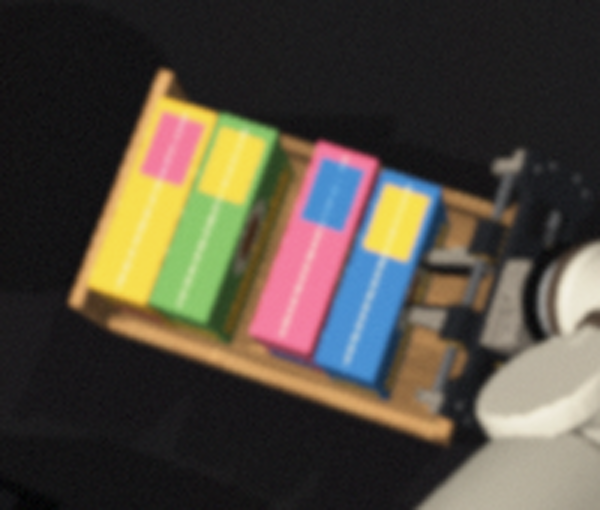

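Blue and pink now stand upright, with about 30 mm between pink and green (top crop (235,310) to (265,330)). Next is a push near the foot, through the scoop.

Run:
```python
from h import *
bot.line_to(P(0,-.105,.085)); bot.line_to(P(0,-.100,.036)); print(loff(),bot.current_clock())
for y in (-.08,-.072,-.064,-.057,-.053):
    bot.line_to(P(0,y,.036),max_speed=.04); print(y,loff(),np.round(loc(bot.current_ee_pos()),4),bot.current_clock())
    if abs(loff()[1])>15 : break
w=bot.read_camera("wrist"); cv2.imwrite("pics/w_e.png",w["pixels"])
snap("e")
```

```text
[ 0.2 -0.6  0.3] 10.5417
-0.08 [ 1.3 -2.8  2.7] [ 0.0006 -0.0803  0.0362] 11.1917
-0.072 [ 1.6 -2.5 -0.4] [-0.     -0.0721  0.0358] 11.5417
-0.064 [ 0.5 -3.1 -0.4] [-0.0002 -0.0639  0.0359] 11.8917
-0.057 [ 0.7 -2.8  0.4] [-0.0001 -0.057   0.036 ] 12.2167
-0.053 [ 0.7 -4.1  1.3] [ 0.0001 -0.0531  0.0361] 12.4667
```

View pics/w_e.png

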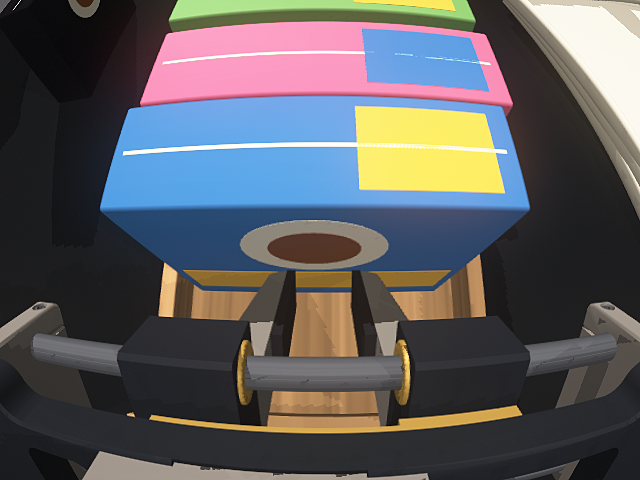

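View pics/side_e.png

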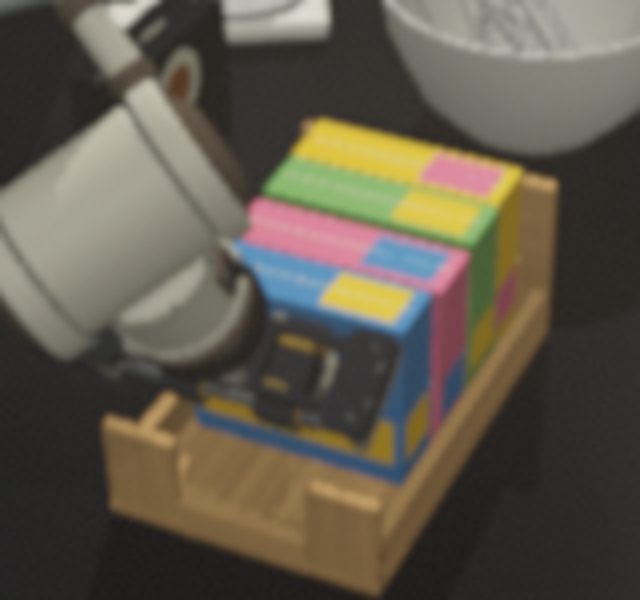

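View pics/top_e.png

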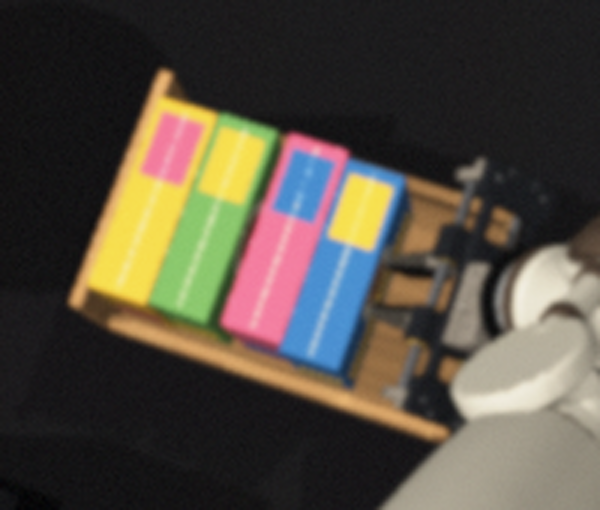

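It is sliding upright at about 3 N, and about 9 mm is still open in front of green. I'll keep going until the force rises.

Run:
```python
from h import *
y=-.053
while y<-.03:
    y+=.002
    bot.line_to(P(0,y,.036),max_speed=.03); f=loff(); print(round(y,3),f,np.round(loc(bot.current_ee_pos())[1],4),bot.current_clock())
    if abs(f[1])>12 : break
w=bot.read_camera("wrist"); cv2.imwrite("pics/w_f.png",w["pixels"])
snap("f")
```

```text
-0.051 [ 1.1 -4.7  1.9] -0.0512 12.8667
-0.049 [ 1.  -4.8  1.6] -0.0491 13.1167
-0.047 [ 0.3 -4.5  0.1] -0.047 13.3667
-0.045 [ 0.7 -3.6  2. ] -0.045 13.6167
-0.043 [ 1.3 -5.6  1.3] -0.0433 13.8667
-0.041 [ -1.6 -10.1   1.8] -0.0423 14.1167
-0.039 [ -4.1 -20.3   5.7] -0.042 14.3667
```

View pics/w_f.png

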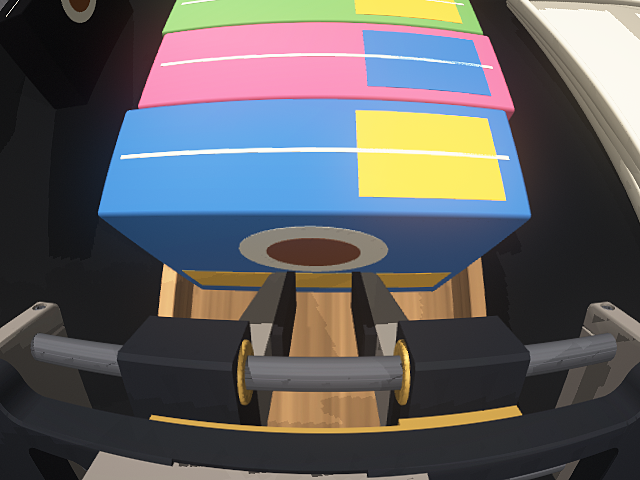

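View pics/top_f.png

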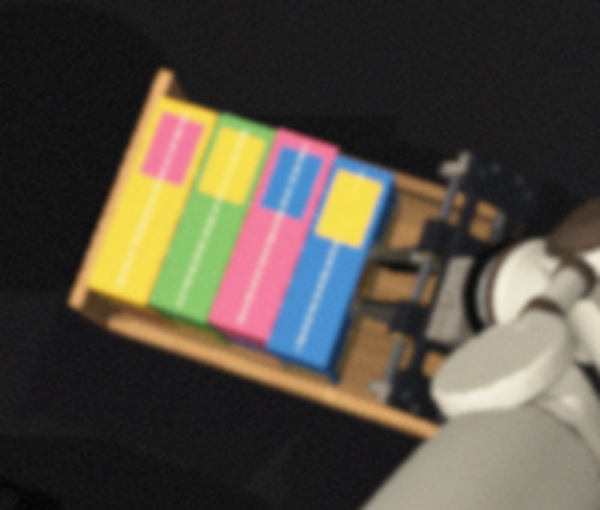

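The force rose sharply at -42 mm, so the row is closed at the foot. I'll give a gentle push at mid height, then retreat and inspect.

Run:
```python
from h import *
bot.line_to(P(0,-.052,.036)); bot.line_to(P(0,-.055,.075))
y=-.047
while y<-.03:
    bot.line_to(P(0,y,.075),max_speed=.03); f=loff(); print(round(y,3),f,np.round(loc(bot.current_ee_pos())[1],4),bot.current_clock())
    if abs(f[1])>12 : break
    y+=.002
bot.line_to(P(0,-.06,.075),max_speed=.05)
bot.line_to(P(0,-.10,.10)); 
w=bot.read_camera("wrist"); cv2.imwrite("pics/w_g.png",w["pixels"])
bot.line_to(P(0,-.19,.17)); bot.goto([.24,-.45,.25],rot(0))
bot.hold(.3);snap("g"); print(bot.current_clock(),loff())
w=bot.read_camera("top"); cv2.imwrite("pics/tf_g.png",w["pixels"]);w=bot.read_camera("side"); cv2.imwrite("pics/sf_g.png",w["pixels"])
```

```text
-0.047 [-0.3  0.5 -0.5] -0.0466 15.5917
-0.045 [-0.3 -0.6 -0.7] -0.045 15.8417
-0.043 [ 0.2 -0.1  0.2] -0.0431 16.0917
-0.041 [-1.9 -7.8  1.8] -0.0425 16.3417
-0.039 [ -5.5 -17.1   6.9] -0.0421 16.5917
20.425 [ 0.4 -0.  -0.1]
```

View pics/w_g.png

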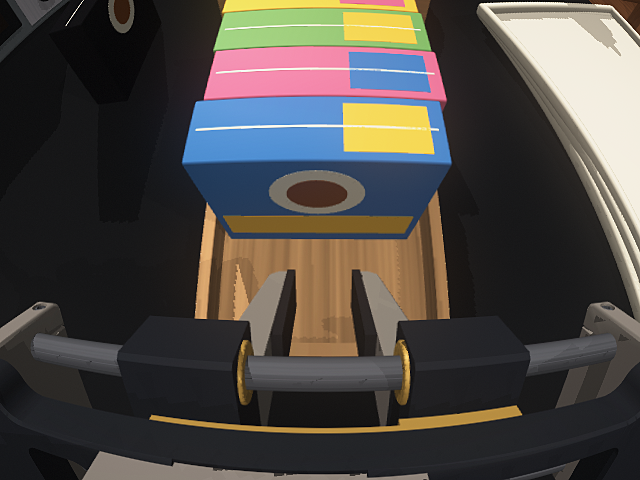

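View pics/side_g.png

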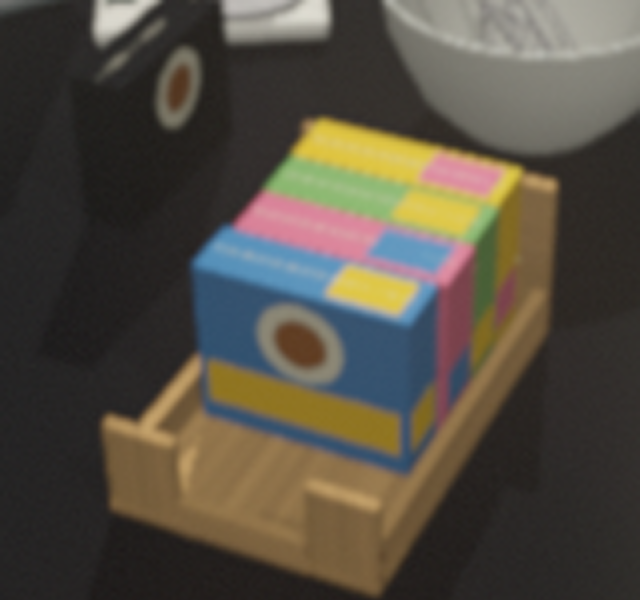

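View pics/top_g.png

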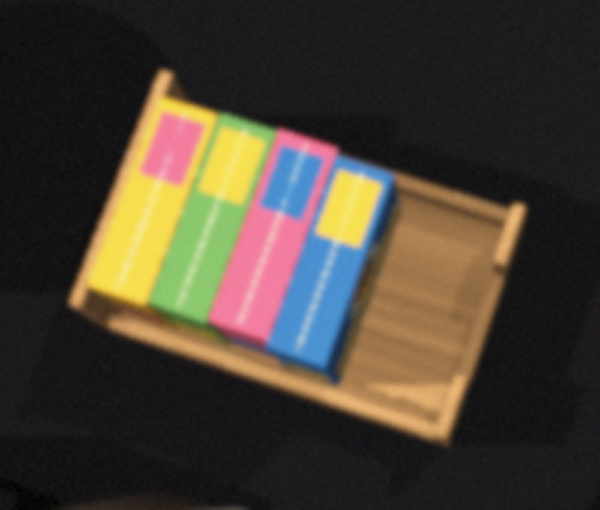

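View pics/tf_g.png

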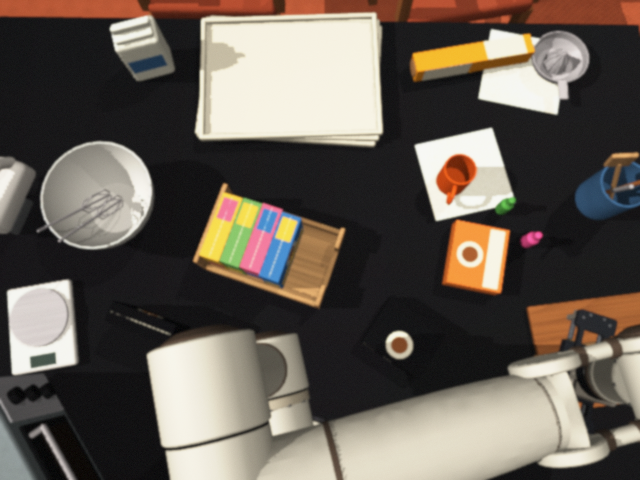

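The row looks closed and straight. One numeric check of its length and straightness, and whether the other objects moved.

Run:
```python
from h import *
T=cam("top")
f=lambda u,v:(u/3-.33+170,v/3-.33+160)
for n,u,v in [("Y+",165,97),("Y-",90,288),("B+",397,178),("B-",325,370),("G/P+",278,129),("G/P-",208,325),("P/B+",338,153),("P/B-",270,346)]: print(n,np.round(loc(onz(T,*f(u,v),.135)),4))
for c in("top","side"):
    a=cv2.imread(f"pics/{c}0.png").astype(int); b=cam(c)["pixels"].astype(int)
    for n,(x0,x1,y0,y1) in (dict(orange=(435,515,215,300),mug=(410,520,125,222),pinkb=(518,548,225,252),bowl=(35,160,135,255)) if c=="top" else dict(orange=(225,325,338,425),mug=(328,452,325,445),pinkb=(275,300,425,465),bowl=(320,410,85,165))).items():
        print(c,n,(abs(a-b).max(2)[y0:y1,x0:x1]>60).sum())
```

```text
Y+ [0.0724 0.1304 0.135 ]
Y- [-0.0788  0.1315  0.135 ]
B+ [ 0.0683 -0.0521  0.135 ]
B- [-0.0809 -0.0491  0.135 ]
G/P+ [0.0757 0.0428 0.135 ]
G/P- [-0.077   0.0413  0.135 ]
P/B+ [ 0.0724 -0.005   0.135 ]
P/B- [-0.0772 -0.006   0.135 ]
top orange 0
top mug 0
top pinkb 0
top bowl 0
side orange 0
side mug 0
side pinkb 0
side bowl 0
```

```bash
python3 -c "
from h import *
bot.job_done(); print(bot.current_clock())"
```

```text
the job is handed in; nothing more can be done
the job is handed in; nothing more can be done
```

The blue and pink cartons are back upright and all four stand in a closed row against the caddy's tall end. I handed the job in at about 20.5 s on the robot's clock, against the 43 s limit.

**What I did:**
- I tipped blue and pink upright with the fingertips on blue's outer face.
- I then slid the pair along with a push near the foot, through the scoop, until the force rose to about 20 N.
- A light push at mid height (about 17 N) closed the tops, and the arm moved clear.

**Last checks:**
- **Row:** It measures about 181 to 182 mm long against 184 mm nominal, which is closed within camera accuracy. The carton faces are square to the caddy to within about 1°, and the pictures show all four standing straight.
- **Other objects:** The orange carton, mug, pink bottle and bowl show no change in either camera view. I saw nothing else moved, but did not check the rest numerically.

**What went wrong or disagreed:**
- **First push:** It was too high. The fingertips rested on blue's top face with a reading of about 27 N upward and 15 N back. I backed off without visible damage and went in lower.
- **Contact position:** The fingers stopped 7 mm beyond where I had calculated (-42 instead of -49 mm). This is probably the shape of the fingertips plus a few mm of error in my caddy frame, since the row length agrees with a closed row.

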